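# Pull-test a sprung creel latch in its nest

### The job

Take the latch unit with the orange pull out of the blue rack, seat it fully down in the steel test nest with its pull sticking out through the slotted wall, and then swing the red keeper bar shut over it until it clicks past its detent. With the keeper shut, draw the orange pull all the way out to its stop, hold it there for a second, and ease it back home without letting it snap. Leave the unit in the nest under the shut keeper, and do not shift the two spare units or the other things on the bench.

Things in the scene. Friction and masses are not known exactly. Their poses are not given: they have to be found in the camera images.
- unit: Latch unit to test, loose, 0.37 kg: aluminium block 56 (x) x 40 (y) x 50 (z) mm, orange band near the top. Origin: centre of its underside, z up. The rod (8 mm) of the orange pull leaves its +x end face 16 mm up. Rack walls hug its long sides: lift it out by the end faces (56 mm), fingertips over 22 mm up to clear the rod. The nest leaves only its long sides free: set it down and regrasp.
- plunger (a joint): Travel of the pull out of the unit in m: 0 = home (sprung in), 0.035 = fully out at its stop. The spring pulls back with 4 N at home and 8 N at the stop.
- pull (a point): Centre of the orange pull, a block 16 (along the travel) x 20 (wide) x 24 (high) mm. When home it lies 66 mm from the unit's origin along the unit's +x, 16 mm up, and its inner face is 30 mm from the housing (19 mm from the nest's slotted wall). It travels along the unit's +x. Pinch it from above across its 20 mm width.
- nest: Test nest, fixed: grey base plate 80 x 150 x 14 mm, pocket 62 (x) x 45 (y) mm with floor 14 mm above the bench. Origin: pocket centre at the plate's underside. Steel end walls at x = +-31 to 39 mm, tops 61 (-x) and 50 (+x) mm above the bench; the +x one has a slot 14 mm wide, open upward, sill at 21 mm. Side rails only 24 mm high. Seated: unit's origin on the nest's axis at z 14 mm, x axes alike.
- keeper (a joint): Angle of the red keeper bar, rad: 0 = shut, across the top of the unit; grows as it swings back to the nest's -x side, at most 2.2. It swings level, anticlockwise from above to shut, and stays where left. A sprung ball stops it lightly near 0.2: push on (about 5 N at the pin) over it to the firm stop, where it is held at 0 to 0.03.
- keeper_hinge (a point): Vertical hinge axis of the keeper, on a post of 9 mm radius at nest x = -22, y = +52 mm; this point is 67 mm above the bench. The bar is 12 mm wide, 67 to 77 mm above the bench (3 mm over the seated unit) and reaches 114 mm from the axis. Shut, it points along the nest's -y.
- keeper_pin (a point): Upper part of the keeper's black upright grip pin, 16 mm diameter, standing on the bar from 77 to 111 mm above the bench; this point is on the pin's axis, 97 mm above the bench, 96 mm from the hinge axis.
- rack: Blue rack, fixed, three bays side by side along its y at -52, 0 and +52 mm. Origin: centre of its underside. Bay floor 10 mm above the bench, bays 47 mm wide between walls 5 mm thick and 40 mm long (x from -20 to +20) that rise to 62 mm; 5 mm lips at x = +-35. Units stand in it with their pulls along the rack's +x.
- mat: Green set-down mat, fixed, 150 (x) x 140 (y) x 3 mm, kept clear. Origin: centre of its underside.
- spare1: A spare unit in the rack, same size and shape as the unit, with a grey band and a black pull that does not move. Origin: centre of its underside. Leave alone.
- spare2: The other spare unit, the same. Leave alone.
- bobbin1: Bystander: black wound bobbin standing upright, 68 mm diameter, 130 mm high, behind the mat. Origin: centre of its underside.
- bobbin2: Bystander: black wound bobbin standing upright, 68 mm diameter, 130 mm high, at the left. Origin: centre of its underside.
- core: Bystander: cardboard core tube standing upright, 54 mm diameter, 70 mm high. Origin: centre of its underside.
- jar: Bystander: white jar, 54 mm diameter, 75 mm high. Origin: centre of its underside.
- wrench: Bystander: wrench lying flat, 160 mm long.
- tape: Bystander: roll of tan tape lying flat, 90 mm diameter, 25 mm high.
There are look-alikes about, which are no part of the job. What is shaped like the unit but turquoise is not meant.

How it is judged:
By the outcome, as a careful person would: the job done as asked, in the order asked, and still so for the second after the job is handed in, with the robot touching nothing.
It also fails if it takes over 72 s, if anything falls off the work surface, if the arm or the gripper's body presses on something with over 40 N, if the wrist force passes 120 N, or if a joint passes its speed limit or range.

### The arm

A 7-joint arm with a two-finger parallel gripper is mounted at the origin on the work surface. World frame = base frame: x ahead of the robot, y to its left, z up, the work surface at z = 0. Lengths are in m, angles in rad, forces in N, time in s.
With the tool pointing down it reaches from about 0.4 to 0.85 m from the base axis. Payload 10.4 kg.
Tool frame: the origin (TCP) lies on the front face of the gripper's body, between the roots of the fingers; the fingertips stand 73 mm ahead of it and the grasp point (between the pads) lies 54 mm ahead of it; z points along the fingers, y is the line along which they close (so a half turn about z gives the same grasp; the last joint's range is limited). The gripper opens to 85 mm and grips with 20 to 120 N. Pads are 22 mm wide; open, the fingers measure 114 mm over their backs; the gripper's body (76 mm by 85 mm) begins 54 mm behind the grasp point. The pads swing forward as they close: fully open they stand 13 mm farther back than shut.
Start: joints at [1.246, 0.332, -0.065, 1.46, 0.022, 1.35, -0.088], TCP at [0.186, -0.597, 0.304] pointing down, gripper open.
Joint ranges: [-2.6, 2.6], [-0.5, 2.12], [-1.47, 1.34], [0.16, 2.42], [-1.27, 4.41], [0.06, 2.06], [-2.6, 2.6]. Speed limits (rad/s): [2.22, 2.22, 2.79, 2.79, 3.14, 3.14, 3.14].

### API

Orientations are given as a unit quaternion [x, y, z, w].
In Python, from workcell import manip gives the robot as it stands.
- The arm moves only by the shell command python3 -m jog 'ROWS' [FORCE]. ROWS is JSON, a list of rows, each an object with "grip": the gripper command: -1 is fully open, 1 is shut, values between are in proportion; "slide": the shift along the tool's x, y, z in cm, a list of three; "yaw": the turn about the tool's z in rad. A call has 1 to 8 rows; each row shifts and turns the commanded pose from where the row before left it, along the tool's axes as they then stand; what a row does not reach is not made up. A row lasts 1/10 s, in which the tool goes at most 50 mm and 8.59 degrees, less where a joint would pass 70% of its speed; a pose out of reach is approached as far as the arm can. A call with a gripper value outside its range is refused whole. The fingers move at their own pace and stop on an object; FORCE is the grip in N (left out, the last holds). Time passes only in rows, so rows that do not move let the fingers close. It gives the time, the measured TCP pose, the force, the opening and the grip force at its end, in the units of the state.
- manip.get_obs(): the state, without advancing time (a new reading comes with each control period).
- manip.camera(name): name is "side" or "top" or "wrist"; returns the picture (420x560x3 uint8, blue, green, red); there is no depth.
- manip.calibration(name): a dict with "vfov" (degrees; the focal length in pixels is half the picture's height over the tangent of half this angle, whatever the lens; pixels are square), "cx", "cy" (the principal point, pixels), "camera_from_world" (4x4, takes a point from world to camera coordinates). Camera axes: x right, y down, z forward; pixel columns grow to the right and rows downward; lengths in m; the calibration is good to about 2 mm. A picture is of the moment at which its call begins: read the wrist's pose just before it. calibration takes no time and is no camera call; for the wrist camera it gives the pose at the moment of the call.
- manip.hand_in(): hands the job in; it is judged then, once.
Trained networks look in the newest picture that a camera, given by its name, has taken for a name from the list of things; names that differ only in an ending like _2 or _b are one class to them, and where a whole thing is asked for, a point or a joint stands for the part that bears it (a point fixed in the world has none). Each returns a list of dicts, best first, with "conf" (0 to 1); they miss things now and then, are a little off and sometimes report something else, mostly with a low value. They report only what shows in the picture. A call takes as long as a camera call. They do not tell look-alikes from the thing itself.
- manip.masks_of(thing, camera): "region" (420x560 bool, what is visible of it) and "centre" ([column, row] in pixels, amid what is visible of it).
The state is a dict: "clock": time; "joint_pos": joint angles; "joint_velocities": joint speeds; "tau": joint torques, N m; "position": TCP position; "ee_rot": TCP orientation; "ft_force": force on the tool from outside, world axes, zero at the start; "torque": the same for the moment, N m; "grip_width": opening from 0.0 (shut) to 1.0 (fully open); "grasp_force": force on a finger pad.
Only numpy, scipy, OpenCV 4.12 (cv2) and the standard library are available. Lean on these libraries where they do the work, as an engineer would, in place of code of your own. Each camera call takes 0.05 s, during which the arm holds its last target. There are 200 camera calls.

## Working session

There is one attempt and no reset: what is moved stays moved. The work goes in short steps, Python scripts to look and compute and a shell command to move; the robot and the scene stay as the last step left them, time stands still between calls to the robot, and variables do not carry over. Pictures are saved under pics/ and viewed, at most 10 in all, crops included, and the job is handed in when it is done.

```bash
ls; mkdir -p pics
cat > h.py <<'E'
from workcell import manip
import numpy as np, cv2
from scipy.spatial.transform import Rotation as R
def ray(cam,px,cal=None):
    c=cal or manip.calibration(cam); f=210/np.tan(np.radians(c["vfov"])/2)
    T=np.linalg.inv(np.array(c["camera_from_world"]))
    d=T[:3,:3]@np.array([(px[0]-c["cx"])/f,(px[1]-c["cy"])/f,1]); return T[:3,3],d
def atz(cam,px,z,cal=None):
    o,d=ray(cam,px,cal); return o+d*(z-o[2])/d[2]
def proj(cam,P,cal=None):
    c=cal or manip.calibration(cam); f=210/np.tan(np.radians(c["vfov"])/2)
    T=np.array(c["camera_from_world"]); p=np.atleast_2d(P)@T[:3,:3].T+T[:3,3]
    return np.c_[p[:,0]/p[:,2]*f+c["cx"],p[:,1]/p[:,2]*f+c["cy"]]
E
python3 - <<'E'
from h import *
o=manip.get_obs(); print({k:np.round(v,3) for k,v in o.items()})
for n in("top","side"):
    im=manip.camera(n); cv2.imwrite(f"pics/{n}0.png",im); c=manip.calibration(n)
    print(n,c["vfov"],c["cx"],c["cy"],np.round(np.linalg.inv(np.array(c["camera_from_world"])),3).tolist(), [k for k in c])
    for t in("unit","pull","nest","keeper","keeper_pin","rack","mat","spare1","bobbin1","jar"):
        print(t,[(round(d["conf"],2),np.round(d["centre"]).tolist(),int(d["region"].sum())) for d in manip.masks_of(t,n)])
E
```

```text
pics
{'clock': np.float64(0.0), 'joint_pos': array([ 1.246,  0.333, -0.065,  1.461,  0.022,  1.35 , -0.088]), 'joint_velocities': array([ 0.001, -0.001,  0.002,  0.001,  0.   , -0.001,  0.002]), 'tau': array([ 1.0000e-03, -6.2545e+01,  4.9000e-02, -3.9161e+01,  1.6000e-02,
        1.0000e-02,  0.0000e+00]), 'position': array([ 0.186, -0.597,  0.303]), 'ee_rot': array([ 0.989,  0.15 , -0.   , -0.001]), 'ft_force': array([ 0.281, -0.055, -0.036]), 'torque': array([ 0.029, -0.029, -0.019]), 'grasp_force': np.float64(0.0), 'grip_width': np.float64(1.004)}
top 50.733276209637985 275.2010716704827 211.12289802345754 [[-0.055, -0.974, 0.22, 0.317], [-0.998, 0.053, -0.017, 0.078], [0.005, -0.22, -0.975, 1.166], [0.0, 0.0, 0.0, 1.0]] ['vfov', 'cx', 'cy', 'camera_from_world']
unit [(0.75, [368.0, 154.0], 412), (0.67, [220.0, 247.0], 491)]
pull [(0.67, [221.0, 319.0], 80), (0.61, [215.0, 265.0], 90)]
nest [(0.66, [387.0, 230.0], 1965), (0.65, [378.0, 252.0], 307)]
keeper [(0.63, [381.0, 250.0], 320)]
keeper_pin []
rack [(0.81, [207.0, 243.0], 374), (0.71, [374.0, 253.0], 264), (0.29, [390.0, 22
[... 337 characters left out ...]
94], [-0.015, -0.719, -0.695, 0.878], [0.0, 0.0, 0.0, 1.0]] ['vfov', 'cx', 'cy', 'camera_from_world']
unit [(0.82, [276.0, 276.0], 748), (0.82, [335.0, 334.0], 1055)]
pull [(0.74, [293.0, 294.0], 165), (0.46, [360.0, 318.0], 126), (0.17, [277.0, 276.0], 811)]
nest [(0.69, [362.0, 166.0], 1671)]
keeper [(0.79, [372.0, 168.0], 331), (0.57, [238.0, 181.0], 1401)]
keeper_pin [(0.79, [373.0, 167.0], 348), (0.29, [278.0, 276.0], 788)]
rack [(0.95, [253.0, 304.0], 996)]
mat [(0.76, [307.0, 219.0], 2463)]
spare1 [(0.75, [258.0, 287.0], 801), (0.56, [236.0, 299.0], 842)]
bobbin1 [(0.96, [180.0, 356.0], 2368), (0.84, [236.0, 182.0], 1404), (0.59, [374.0, 220.0], 747)]
jar [(0.65, [356.0, 249.0], 800)]
```

View top.

View pics/top0.png

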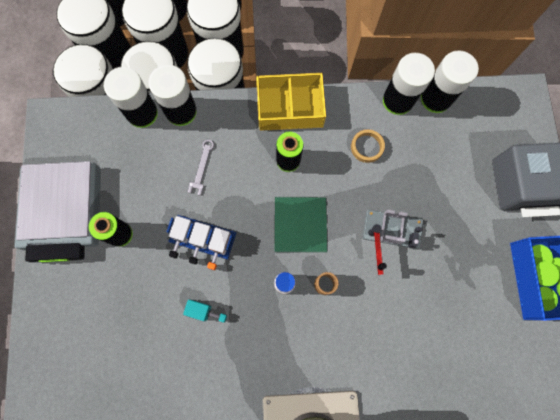

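View pics/side0.png

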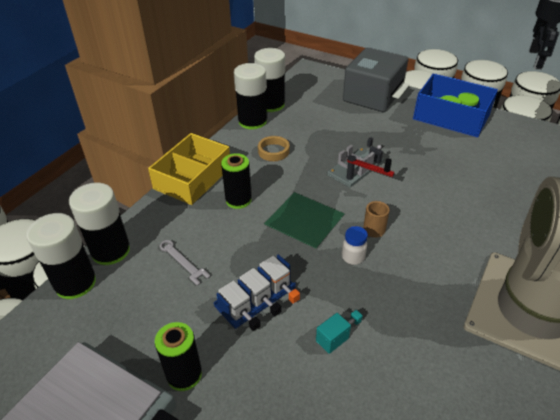

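Run:
```python
from h import *
for nm,px,z in [("unit",(219,241),.06),("s mid",(199,235),.06),("s2",(180,229),.06),("opull",(212,266),.026),("mat",(300,224),.003),("hinge",(378,233),.077),("pin",(381,265),.111),("nestc",(400,228),.05),("jar",(285,282),.075),("core",(327,284),.07),("bob",(290,143),.13)]:
    print(nm,np.round(atz("top",px,z),3))
print(np.round(atz("side",(275,268),.06),3),np.round(atz("side",(294,296),.026),3))
o=manip.get_obs();M=R.from_quat(o["ee_rot"]).as_matrix();print(M.round(3))
c=manip.calibration("wrist");Ti=np.linalg.inv(np.array(c["camera_from_world"]));print("cam in tool",(M.T@(Ti[:3,3]-o["position"])).round(3),(M.T@Ti[:3,:3]).round(2).tolist(),c["vfov"],c["cx"],c["cy"])
```

```text
unit [0.497 0.205 0.06 ]
s mid [0.515 0.255 0.06 ]
s2 [0.533 0.302 0.06 ]
opull [0.439 0.228 0.026]
mat [ 0.54  -0.006  0.003]
hinge [ 0.493 -0.194  0.077]
pin [ 0.41  -0.184  0.111]
nestc [ 0.507 -0.258  0.05 ]
jar [0.385 0.045 0.075]
core [ 0.375 -0.057  0.07 ]
bob [0.722 0.014 0.13 ]
[0.497 0.208 0.06 ] [0.44  0.229 0.026]
[[ 0.955  0.297  0.   ]
 [ 0.297 -0.955 -0.   ]
 [ 0.     0.    -1.   ]]
cam in tool [ 0.074 -0.001 -0.07 ] [[0.0, -0.96, -0.29], [1.0, 0.0, 0.0], [-0.0, -0.29, 0.96]] 71.69364176773934 282.58955748819295 203.49476016175396
```

Run:
```python
import cv2
a=cv2.imread('pics/top0.png')[205:285,355:455];b=cv2.imread('pics/top0.png')[205:280,155:250]
cv2.imwrite('pics/crop1.png',cv2.hconcat([cv2.resize(a,(400,400)),cv2.resize(b,(400,400))]))
```

```text
(no output)
```

View pics/crop1.png

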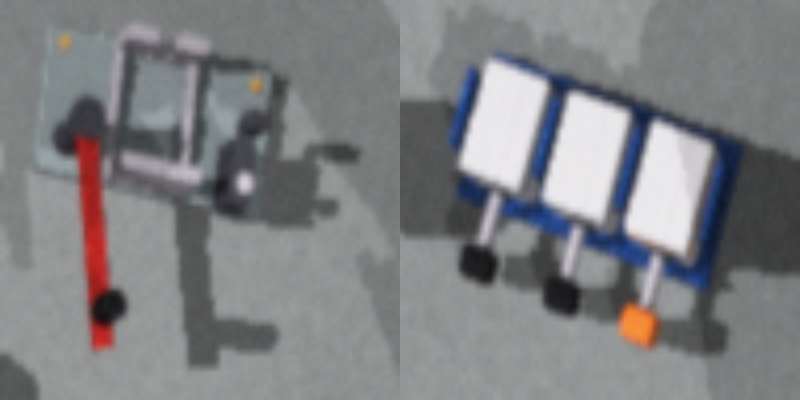

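The nest (pocket around top px 400,228) has its slotted wall on the far side and the keeper is open toward the robot. The unit with the orange pull is in the rack's right-hand bay (px 219,241), its pull pointing at the robot. I'll look at the nest on the way.

```bash
cat >> h.py <<'E'
def st():
    o=manip.get_obs();M=R.from_quat(o["ee_rot"]).as_matrix()
    return np.array(o["position"]),M,np.degrees(np.arctan2(M[1,0],M[0,0])),o
def go(p,psi):
    "total slide (cm, tool axes now) and yaw (rad); second slide = axes after yaw"
    P,M,a,o=st(); d=np.array(p)-P; dy=-(psi-a); r=np.radians(psi)
    N=np.array([[np.cos(r),np.sin(r),0],[np.sin(r),-np.cos(r),0],[0,0,-1]])
    print("t",round(float(o["clock"]),2),"pos",P.round(4),"psi",round(a,1),"slide now",(M.T@d*100).round(2),"slide after yaw",(N.T@d*100).round(2),"yaw",round(np.radians(dy),3))
E
J='python3 -m jog'
R='{"grip":-1,"slide":[3.8,-2.35,0],"yaw":0}'
python3 -m jog '[{"grip":-1,"slide":[3.8,-2.35,0],"yaw":0},{"grip":-1,"slide":[3.8,-2.35,0],"yaw":0},{"grip":-1,"slide":[3.8,-2.35,0],"yaw":0},{"grip":-1,"slide":[3.8,-2.35,0],"yaw":0},{"grip":-1,"slide":[3.8,-2.35,0],"yaw":0}]'
python3 -m jog '[{"grip":-1,"slide":[3.8,-2.35,0],"yaw":0},{"grip":-1,"slide":[3.8,-2.35,0],"yaw":0},{"grip":-1,"slide":[3.8,-2.35,0],"yaw":0},{"grip":-1,"slide":[3.8,-2.35,0],"yaw":0},{"grip":-1,"slide":[3.8,-2.35,0],"yaw":0},{"grip":-1,"slide":[0,0,0],"yaw":0},{"grip":-1,"slide":[0,0,0],"yaw":0}]'
python3 - <<'E'
from h import *
import pickle
go((.507,-.258,.3),17.3)
c=manip.calibration("wrist");im=manip.camera("wrist");cv2.imwrite("pics/w1.png",im);pickle.dump(c,open("w1.pkl","wb"))
for t in("nest","keeper","keeper_pin"): print(t,[(round(d["conf"],2),np.round(d["centre"]).tolist(),int(d["region"].sum())) for d in manip.masks_of(t,"wrist")])
E
```

```text
clock: 1.6
position: [0.3332, -0.4266, 0.3042]
ee_rot: [0.989, 0.15, 0.0, 0.0]
ft_force: [0.6, -0.7, -0.1]
grip_width: 1.0
grasp_force: 0.0
clock: 2.3
position: [0.4792, -0.2587, 0.3039]
ee_rot: [0.988, 0.151, -0.0, 0.0]
ft_force: [-0.8, -1.3, -1.4]
grip_width: 0.997
grasp_force: 0.0
t 2.3 pos [ 0.4792 -0.2587  0.3039] psi 17.4 slide now [2.67 0.77 0.39] slide after yaw [2.67 0.76 0.39] yaw 0.002
nest [(0.84, [273.0, 152.0], 9994)]
keeper [(0.7, [215.0, 196.0], 1651)]
keeper_pin [(0.69, [213.0, 191.0], 1674)]
```

View pics/w1.png

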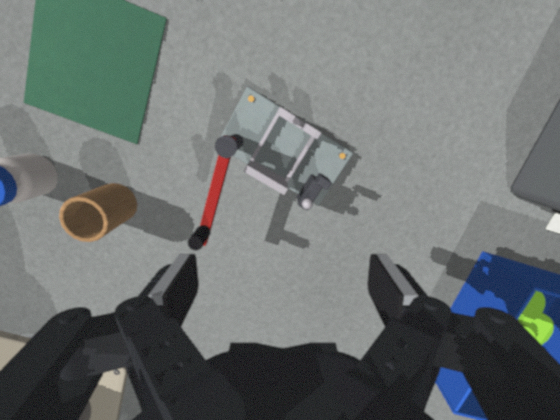

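The nest shows clearly around px (285,150), with its keeper lying open: hinge at (227,145), pin at (199,237). I'll fit the nest pose to these points.

```bash
cat >> h.py <<'E'
def posefit(cam,cal,pts,px,z0,x0):
    from scipy.optimize import least_squares
    pts=np.array(pts,float)
    def W(q):
        c,s=np.cos(q[2]),np.sin(q[2]); return np.c_[q[0]+c*pts[:,0]-s*pts[:,1],q[1]+s*pts[:,0]+c*pts[:,1],pts[:,2]+z0]
    r=least_squares(lambda q:(proj(cam,W(q),cal)-px).ravel(),x0,loss="soft_l1")
    print("xy",r.x[:2].round(4),"deg",np.degrees(r.x[2]).round(2)); print("res",(proj(cam,W(r.x),cal)-px).round(1).tolist()); return r.x
E
python3 - <<'E'
from h import *
import pickle
c=pickle.load(open("w1.pkl","rb"))
# plate corners: +x+y, +x-y ; slot wall outer ends? hinge top, pin top
q=posefit("wrist",c,[[.04,.075,.014],[.04,-.075,.014],[-.022,.052,.077]],[[248,87],[357,153],[227,145]],0,[.5,-.25,-.1])
pin=atz("wrist",(199,235),.111,c); pin2=atz("top",(381.5,265.5),.111)
print("pin",pin.round(4),pin2.round(4))
co,s=np.cos(q[2]),np.sin(q[2]); h=q[:2]+np.array([co*-.022-s*.052,s*-.022+co*.052]);print("hinge",h, np.linalg.norm(pin[:2]-h), np.linalg.norm(pin2[:2]-h),np.degrees(np.arctan2(*(pin[:2]-h)[::-1])))
im=cv2.imread("pics/w1.png");f=3
cr=cv2.resize(im[75:255,180:380],None,fx=f,fy=f,interpolation=cv2.INTER_CUBIC)
def W(x,y,z): return [q[0]+co*x-s*y,q[1]+s*x+co*y,z]
def line(P,col):
    p=((proj("wrist",[W(*a) for a in P],c)-[180,75])*f+1).astype(int); cv2.polylines(cr,[p.reshape(-1,1,2)],True,col,1)
line([(a,b,.014) for a,b in((.04,.075),(.04,-.075),(-.04,-.075),(-.04,.075))],(0,255,255))
line([(a,b,.05) for a,b in((.031,.0225),(.039,.0225),(.039,-.0225),(.031,-.0225))],(0,255,0))
line([(a,b,.061) for a,b in((-.031,.0225),(-.039,.0225),(-.039,-.0225),(-.031,-.0225))],(255,0,255))
cv2.imwrite("pics/c2.png",cr)
E
```

```text
xy [ 0.5135 -0.2499] deg -14.49
res [[-0.2, -3.5], [-3.3, 0.0], [2.7, 1.2]]
pin [ 0.4185 -0.1916  0.111 ] [ 0.4088 -0.1852  0.111 ]
hinge [ 0.50523702 -0.19408746] 0.08680066738260532 0.09681756011154695 178.3585687668586
```

View pics/c2.png

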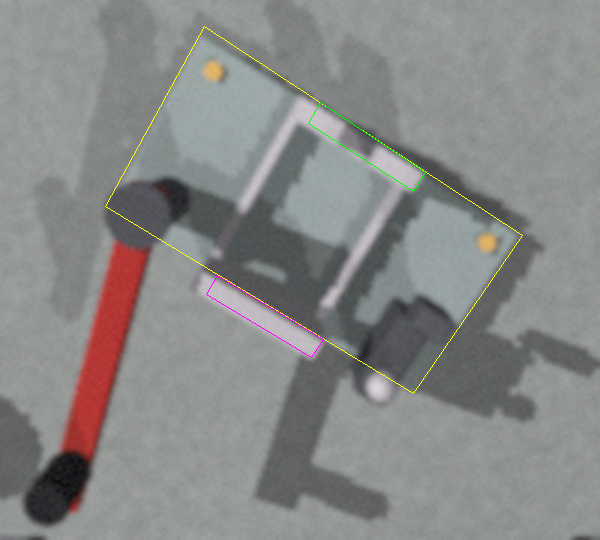

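```bash
python3 - <<'E'
from h import *
import pickle
c=pickle.load(open("w1.pkl","rb"))
C=lambda a:np.array(a)/3+[180,75]
pts=[[.035,0,.05],[-.035,0,.061],[.04,.075,.014],[.04,-.075,.014]]
q=posefit("wrist",c,pts,C([[357,144],[261,315],[206,31],[529,240]]),0,[.5,-.25,-.1])
co,s=np.cos(q[2]),np.sin(q[2]); h=q[:2]+np.array([co*-.022-s*.052,s*-.022+co*.052])
pin=atz("wrist",C((47,502)),.111,c);pin2=atz("wrist",C((69,476)),.079,c)
print("hinge",h)
for p in(pin,pin2,atz("top",(381.5,265.5),.111)):print(p.round(4),np.linalg.norm(p[:2]-h),np.degrees(np.arctan2(*(p[:2]-h)[::-1])))
print("hinge disc",[(z,atz("wrist",C((138,215)),z,c).round(4)) for z in(.077,.085)])
go((.497,.205,.30),69)
E
# move on towards the rack while yawing
```

```text
xy [ 0.5129 -0.2496] deg -15.17
res [[3.1, 1.7], [0.3, 0.6], [-0.5, -1.9], [-3.1, -0.7]]
hinge [ 0.50529045 -0.19370039]
[ 0.4099 -0.1902  0.111 ] 0.09549962387835366 177.89285235910398
[ 0.4053 -0.19    0.079 ] 0.10001340088183702 177.89712739342494
[ 0.4088 -0.1852  0.111 ] 0.09683602072839158 174.96419803080323
hinge disc [(0.077, array([ 0.5037, -0.1906,  0.077 ])), (0.085, array([ 0.5049, -0.1919,  0.085 ]))]
t 2.5 pos [ 0.4779 -0.2608  0.3039] psi 17.2 slide now [ 15.56 -43.95   0.37] slide after yaw [ 44.17 -14.91   0.39] yaw -0.905
```

```bash
python3 -m jog '[{"grip":-1,"slide":[0,0,0],"yaw":-0.13},{"grip":-1,"slide":[0,0,0],"yaw":-0.13},{"grip":-1,"slide":[0,0,0],"yaw":-0.13},{"grip":-1,"slide":[0,0,0],"yaw":-0.13},{"grip":-1,"slide":[0,0,0],"yaw":-0.13},{"grip":-1,"slide":[0,0,0],"yaw":-0.13},{"grip":-1,"slide":[0,0,0],"yaw":-0.12}]' >/dev/null
python3 -m jog '[{"grip":-1,"slide":[4,-1.35,0],"yaw":0},{"grip":-1,"slide":[4,-1.35,0],"yaw":0},{"grip":-1,"slide":[4,-1.35,0],"yaw":0},{"grip":-1,"slide":[4,-1.35,0],"yaw":0},{"grip":-1,"slide":[4,-1.35,0],"yaw":0}]' >/dev/null
python3 -m jog '[{"grip":-1,"slide":[4,-1.35,0],"yaw":0},{"grip":-1,"slide":[4,-1.35,0],"yaw":0},{"grip":-1,"slide":[4,-1.35,1],"yaw":0},{"grip":-1,"slide":[4,-1.35,2],"yaw":0},{"grip":-1,"slide":[4,-1.35,2],"yaw":0},{"grip":-1,"slide":[0,0,0],"yaw":0},{"grip":-1,"slide":[0,0,0],"yaw":0}]'
python3 - <<'E'
from h import *
import pickle
go((.497,.205,.15),69)
c=manip.calibration("wrist");im=manip.camera("wrist");cv2.imwrite("pics/w2.png",im);pickle.dump(c,open("w2.pkl","wb"))
for t in("unit","pull","rack"): print(t,[(round(d["conf"],2),np.round(d["centre"]).tolist(),cv2.minAreaRect(np.argwhere(d["region"])[:,::-1].astype(np.float32))) for d in manip.masks_of(t,"wrist")])
E
```

```text
clock: 4.4
position: [0.497, 0.1621, 0.2534]
ee_rot: [0.825, 0.566, -0.001, -0.0]
ft_force: [0.5, -0.4, -0.1]
grip_width: 1.001
grasp_force: 0.0
t 4.4 pos [0.497  0.1621 0.2534] psi 68.9 slide now [ 4.   -1.54 10.34] slide after yaw [ 4.   -1.54 10.34] yaw -0.002
unit [(0.75, [98.0, 159.0], ((92.10810852050781, 170.14865112304688), (104.5577621459961, 69.21197509765625), 80.53767395019531)), (0.65, [263.0, 151.0], ((247.0, 150.5), (47.0, 106.0), 90.0))]
pull [(0.68, [209.0, 148.0], ((216.5, 148.0), (22.0, 43.0), 90.0)), (0.61, [108.0, 208.0], ((105.11054229736328, 203.61460876464844), (35.895076751708984, 27.653173446655273), 54.1623420715332))]
rack [(0.8, [283.0, 112.0], ((267.5, 92.5), (185.0, 81.0), 90.0))]
```

View pics/w2.png

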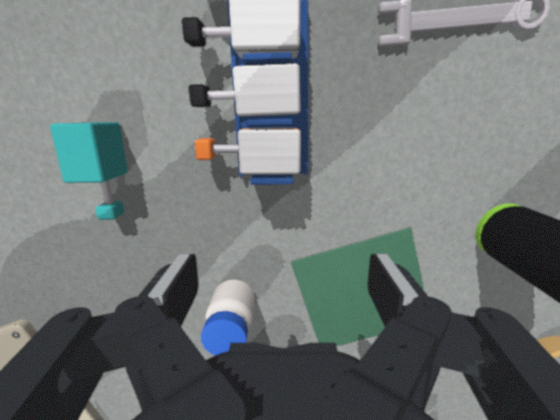

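The orange-pull unit's top spans px (238,129)–(301,175) with the pull at (205,149), nearly square to the tool.

Run:
```python
from h import *
import pickle
c=pickle.load(open("w2.pkl","rb"))
pts=[[.028,-.02,.05],[-.028,-.02,.05],[-.028,.02,.05],[.028,.02,.05],[.066,0,.016+.012]]
q=posefit("wrist",c,pts,[[238,129],[299,127],[301,174],[240,176],[204,149]],.010,[.5,.2,2.77])
go((q[0],q[1],.108),np.degrees(q[2])-90)
```

```text
xy [0.5015 0.2067] deg 159.67
res [[-0.5, 0.1], [2.3, 1.2], [0.1, -0.7], [0.1, -2.0], [-1.0, 0.8]]
t 4.6 pos [0.4978 0.1606 0.2544] psi 68.7 slide now [ 4.43 -1.35 14.64] slide after yaw [ 4.45 -1.26 14.64] yaw -0.017
```

```bash
python3 -m jog '[{"grip":-1,"slide":[2.2,-0.6,0],"yaw":-0.017},{"grip":-1,"slide":[2.2,-0.6,0],"yaw":0},{"grip":-1,"slide":[0,0,4],"yaw":0},{"grip":-1,"slide":[0,0,4],"yaw":0},{"grip":-1,"slide":[0,0,3.5],"yaw":0},{"grip":-1,"slide":[0,0,2],"yaw":0},{"grip":-1,"slide":[0,0,1.3],"yaw":0},{"grip":-1,"slide":[0,0,0],"yaw":0}]'
python3 -m jog '[{"grip":0.4,"slide":[0,0,0],"yaw":0},{"grip":0.6,"slide":[0,0,0],"yaw":0},{"grip":0.8,"slide":[0,0,0],"yaw":0},{"grip":0.8,"slide":[0,0,0],"yaw":0},{"grip":0.8,"slide":[0,0,0],"yaw":0}]' 40
```

```text
clock: 5.4
position: [0.5013, 0.2066, 0.105]
ee_rot: [0.82, 0.572, -0.001, -0.0]
ft_force: [0.3, -0.3, 0.7]
grip_width: 0.997
grasp_force: 0.0
clock: 5.9
position: [0.5023, 0.208, 0.1075]
ee_rot: [0.82, 0.572, 0.001, 0.001]
ft_force: [-0.1, -1.0, 6.5]
grip_width: 0.644
grasp_force: 43.7
```

```bash
python3 -m jog '[{"grip":0.8,"slide":[0,0,-0.5],"yaw":0},{"grip":0.8,"slide":[0,0,-1],"yaw":0},{"grip":0.8,"slide":[0,0,-2],"yaw":0},{"grip":0.8,"slide":[0,0,-2.5],"yaw":0},{"grip":0.8,"slide":[0,0,-3],"yaw":0},{"grip":0.8,"slide":[0,0,-1],"yaw":0},{"grip":0.8,"slide":[0,0,0],"yaw":0}]'
python3 - <<'E'
from h import *
go((.54,-.015,.19),0)
im=manip.camera("side");cv2.imwrite("pics/s2.png",im[150:400,150:450])
for n in ("side",):
  for t in("unit","pull","spare1","mat"): print(t,[(round(d["conf"],2),np.round(d["centre"]).tolist()) for d in manip.masks_of(t,n)])
E
```

```text
clock: 6.6
position: [0.502, 0.208, 0.2073]
ee_rot: [0.82, 0.572, 0.001, 0.001]
ft_force: [-0.3, 0.5, -4.3]
grip_width: 0.645
grasp_force: 43.6
t 6.6 pos [0.502  0.208  0.2073] psi 69.8 slide now [-19.62  11.25   1.73] slide after yaw [ 3.8  22.3   1.73] yaw 1.219
unit [(0.97, [271.0, 250.0]), (0.56, [333.0, 331.0]), (0.48, [357.0, 248.0])]
pull [(0.6, [292.0, 262.0]), (0.2, [313.0, 219.0])]
spare1 [(0.77, [238.0, 300.0]), (0.65, [274.0, 292.0]), (0.64, [358.0, 161.0]), (0.63, [259.0, 288.0])]
mat [(0.63, [374.0, 169.0]), (0.6, [273.0, 290.0]), (0.37, [357.0, 248.0])]
```

View pics/s2.png

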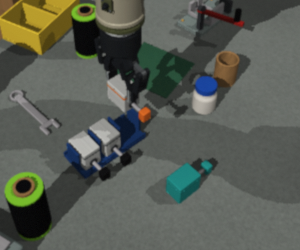

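The unit is out of the rack and held level, and both spares are still in place. Next: carry it to the mat and turn it.

```bash
python3 -m jog '[{"grip":0.8,"slide":[-3.27,1.88,0],"yaw":0},{"grip":0.8,"slide":[-3.27,1.88,0],"yaw":0},{"grip":0.8,"slide":[-3.27,1.88,0],"yaw":0},{"grip":0.8,"slide":[-3.27,1.88,0],"yaw":0},{"grip":0.8,"slide":[-3.27,1.88,0],"yaw":0},{"grip":0.8,"slide":[-3.27,1.88,0],"yaw":0},{"grip":0.8,"slide":[0,0,0],"yaw":0.13},{"grip":0.8,"slide":[0,0,0],"yaw":0.14}]' >/dev/null
python3 -m jog '[{"grip":0.8,"slide":[0,0,0],"yaw":0.14},{"grip":0.8,"slide":[0,0,0],"yaw":0.14},{"grip":0.8,"slide":[0,0,1],"yaw":0.14},{"grip":0.8,"slide":[0,0,1.5],"yaw":0.14},{"grip":0.8,"slide":[0,0,1.5],"yaw":0.14},{"grip":0.8,"slide":[0,0,1.5],"yaw":0.14},{"grip":0.8,"slide":[0,0,1.5],"yaw":0.11},{"grip":0.8,"slide":[0,0,0],"yaw":0}]'
python3 - <<'E'
from h import *
go((.54,-.015,.1005),0)
E
```

```text
clock: 8.45
position: [0.538, -0.0152, 0.1331]
ee_rot: [1.0, -0.001, -0.003, -0.0]
ft_force: [-0.6, 0.5, -3.2]
grip_width: 0.647
grasp_force: 43.5
t 8.45 pos [ 0.538  -0.0152  0.1331] psi -0.1 slide now [ 0.22 -0.02  3.26] slide after yaw [ 0.2  -0.02  3.26] yaw -0.002
```

```bash
python3 -m jog '[{"grip":0.8,"slide":[0,0,1],"yaw":0},{"grip":0.8,"slide":[0,0,1],"yaw":0},{"grip":0.8,"slide":[0,0,0.7],"yaw":0},{"grip":0.8,"slide":[0,0,0.4],"yaw":0},{"grip":0.8,"slide":[0,0,0.2],"yaw":0},{"grip":0.8,"slide":[0,0,0],"yaw":0}]'
```

```text
clock: 9.05
position: [0.5397, -0.0153, 0.1028]
ee_rot: [1.0, -0.0, -0.0, -0.0]
ft_force: [0.7, -0.9, -3.2]
grip_width: 0.647
grasp_force: 43.7
```

```bash
python3 -m jog '[{"grip":0.8,"slide":[0,0,0.1],"yaw":0},{"grip":0.8,"slide":[0,0,0],"yaw":0}]'
python3 -m jog '[{"grip":0.8,"slide":[0,0,0.1],"yaw":0},{"grip":0.8,"slide":[0,0,0],"yaw":0}]'
python3 -m jog '[{"grip":0.8,"slide":[0,0,0.1],"yaw":0},{"grip":0.8,"slide":[0,0,0],"yaw":0}]'
```

```text
clock: 9.25
position: [0.5398, -0.0153, 0.1021]
ee_rot: [1.0, -0.001, 0.0, 0.0]
ft_force: [-0.6, -0.2, -3.7]
grip_width: 0.646
grasp_force: 43.7
clock: 9.45
position: [0.5397, -0.0153, 0.1009]
ee_rot: [1.0, -0.001, 0.0, 0.0]
ft_force: [0.9, 0.3, -3.6]
grip_width: 0.644
grasp_force: 43.7
clock: 9.65
position: [0.5398, -0.0153, 0.1005]
ee_rot: [1.0, -0.001, 0.0, 0.0]
ft_force: [-2.5, 0.1, 4.0]
grip_width: 0.65
grasp_force: 44.5
```

```bash
python3 -m jog '[{"grip":0.2,"slide":[0,0,0],"yaw":0},{"grip":-0.3,"slide":[0,0,0],"yaw":0},{"grip":-0.5,"slide":[0,0,0],"yaw":0},{"grip":-0.5,"slide":[0,0,-1],"yaw":0},{"grip":-0.5,"slide":[0,0,-3],"yaw":0},{"grip":-0.5,"slide":[0,0,-4],"yaw":0},{"grip":-0.5,"slide":[0,0,-4],"yaw":0},{"grip":-0.5,"slide":[0,0,0],"yaw":0}]'
python3 -m jog '[{"grip":-0.5,"slide":[0,0,0],"yaw":-0.145},{"grip":-0.5,"slide":[0,0,0],"yaw":-0.145},{"grip":-0.5,"slide":[0,0,0],"yaw":-0.145},{"grip":-0.5,"slide":[0,0,0],"yaw":-0.145},{"grip":-0.5,"slide":[0,0,0],"yaw":-0.145},{"grip":-0.5,"slide":[0,0,0],"yaw":-0.145},{"grip":-0.5,"slide":[0,0,0],"yaw":-0.145},{"grip":-0.5,"slide":[0,0,0],"yaw":-0.145}]' >/dev/null
python3 -m jog '[{"grip":-0.5,"slide":[0,0,0],"yaw":-0.145},{"grip":-0.5,"slide":[0,0,0],"yaw":-0.145},{"grip":-0.5,"slide":[0,0,0],"yaw":-0.12},{"grip":-0.5,"slide":[0,0,0],"yaw":0},{"grip":-0.5,"slide":[0,0,0],"yaw":0}]'
python3 - <<'E'
from h import *
import pickle
go((.54,-.0153,.1),90)
c=manip.calibration("wrist");im=manip.camera("wrist");cv2.imwrite("pics/w3.png",im);pickle.dump(c,open("w3.pkl","wb"))
for t in("unit","pull"): print(t,[(round(d["conf"],2),np.round(d["centre"]).tolist(),cv2.minAreaRect(np.argwhere(d["region"])[:,::-1].astype(np.float32))) for d in manip.masks_of(t,"wrist")])
E
```

```text
clock: 10.45
position: [0.5423, -0.0149, 0.2263]
ee_rot: [1.0, -0.001, 0.005, 0.0]
ft_force: [0.4, -1.1, -0.2]
grip_width: 0.749
grasp_force: 0.0
clock: 11.75
position: [0.5397, -0.0154, 0.2201]
ee_rot: [0.709, 0.705, 0.0, 0.0]
ft_force: [-0.1, -0.0, 0.7]
grip_width: 0.753
grasp_force: 0.0
t 11.75 pos [ 0.5397 -0.0154  0.2201] psi 89.7 slide now [1.000e-02 2.000e-02 1.201e+01] slide after yaw [1.000e-02 3.000e-02 1.201e+01] yaw -0.006
unit [(0.87, [282.0, 193.0], ((279.5, 175.0), (118.0, 47.0), 90.0)), (0.2, [280.0, 132.0], ((279.5, 140.0), (48.0, 23.0), 90.0))]
pull [(0.97, [282.0, 132.0], ((279.5, 140.5), (49.0, 23.0), 90.0))]
```

View pics/w3.png

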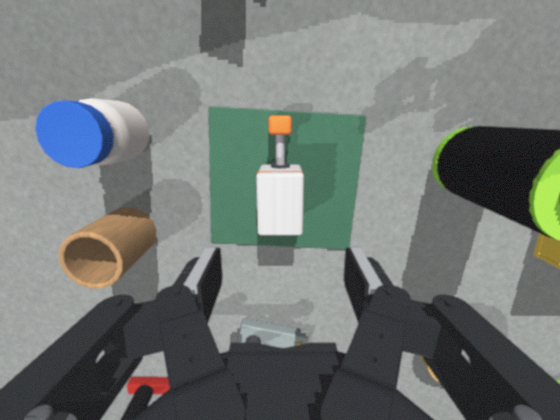

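The unit stands upright on the mat, squared to the tool: its top spans px (257,170)–(303,235) and the pull is at (280,125).

Run:
```python
from h import *
import pickle
c=pickle.load(open("w3.pkl","rb"))
pts=[[.028,.02,.05],[.028,-.02,.05],[-.028,-.02,.05],[-.028,.02,.05],[.066,0,.028]]
q=posefit("wrist",c,pts,[[257,171],[303,171],[303,235],[258,235],[280,125]],.003,[.54,-.015,1.57])
go((q[0],q[1]+.003,.09),np.degrees(q[2]))
```

```text
xy [ 0.5376 -0.0134] deg 89.91
res [[-1.2, 0.9], [1.3, 0.8], [0.2, -0.3], [-0.3, -0.1], [0.0, -1.7]]
t 11.9 pos [ 0.5397 -0.0153  0.22  ] psi 89.8 slide now [ 0.5  -0.21 13.  ] slide after yaw [ 0.49 -0.2  13.  ] yaw -0.003
```

```bash
python3 -m jog '[{"grip":-0.5,"slide":[0.2,-0.1,4],"yaw":0},{"grip":-0.5,"slide":[0,0,4],"yaw":0},{"grip":-0.5,"slide":[0,0,2.5],"yaw":0},{"grip":-0.5,"slide":[0,0,1.9],"yaw":0},{"grip":-0.5,"slide":[0,0,0],"yaw":0},{"grip":0.2,"slide":[0,0,0],"yaw":0},{"grip":0.5,"slide":[0,0,0],"yaw":0},{"grip":0.8,"slide":[0,0,0],"yaw":0}]' 40
python3 -m jog '[{"grip":0.9,"slide":[0,0,0],"yaw":0},{"grip":0.9,"slide":[0,0,0],"yaw":0},{"grip":0.9,"slide":[0,0,0],"yaw":0}]'
```

```text
clock: 12.7
position: [0.5395, -0.0133, 0.0973]
ee_rot: [0.708, 0.706, 0.001, 0.001]
ft_force: [-0.5, -0.3, 4.5]
grip_width: 0.464
grasp_force: 42.6
clock: 13.0
position: [0.5394, -0.0133, 0.0973]
ee_rot: [0.708, 0.706, 0.001, 0.001]
ft_force: [-0.8, 0.8, 6.2]
grip_width: 0.459
grasp_force: 43.0
```

```bash
python3 -m jog '[{"grip":0.9,"slide":[0,0,-0.5],"yaw":0},{"grip":0.9,"slide":[0,0,-1.5],"yaw":0},{"grip":0.9,"slide":[0,0,-3],"yaw":0},{"grip":0.9,"slide":[0,0,-4],"yaw":0},{"grip":0.9,"slide":[0,0,-4],"yaw":0.14},{"grip":0.9,"slide":[0,0,0],"yaw":0.14},{"grip":0.9,"slide":[0,0,0],"yaw":0.14},{"grip":0.9,"slide":[0,0,0],"yaw":0.14}]'
python3 -m jog '[{"grip":0.9,"slide":[0,0,0],"yaw":0.14},{"grip":0.9,"slide":[0,0,0],"yaw":0.14},{"grip":0.9,"slide":[0,0,0],"yaw":0.14},{"grip":0.9,"slide":[0,0,0],"yaw":0.14},{"grip":0.9,"slide":[0,0,0],"yaw":0.14},{"grip":0.9,"slide":[0,0,0],"yaw":0.14},{"grip":0.9,"slide":[0,0,0],"yaw":0.14},{"grip":0.9,"slide":[0,0,0],"yaw":0.14}]'
python3 - <<'E'
from h import *
go((.481,-.138,.23),-15.2)
E
```

```text
clock: 13.8
position: [0.5385, -0.0133, 0.2273]
ee_rot: [0.877, 0.481, 0.0, 0.0]
ft_force: [-0.3, -0.1, -3.3]
grip_width: 0.461
grasp_force: 41.9
clock: 14.6
position: [0.5384, -0.0131, 0.2269]
ee_rot: [0.998, -0.058, 0.0, -0.0]
ft_force: [-0.1, 1.2, -2.8]
grip_width: 0.46
grasp_force: 41.8
t 14.6 pos [ 0.5384 -0.0131  0.2269] psi -6.7 slide now [-4.25 13.07 -0.32] slide after yaw [-2.27 13.56 -0.31] yaw 0.149
```

```bash
python3 -m jog '[{"grip":0.9,"slide":[0,0,0],"yaw":0.149},{"grip":0.9,"slide":[-0.6,3.4,0],"yaw":0},{"grip":0.9,"slide":[-0.6,3.4,0],"yaw":0},{"grip":0.9,"slide":[-0.6,3.4,0],"yaw":0},{"grip":0.9,"slide":[-0.5,3.4,0],"yaw":0},{"grip":0.9,"slide":[0,0,0],"yaw":0},{"grip":0.9,"slide":[0,0,0],"yaw":0}]'
python3 - <<'E'
from h import *
import pickle
c=manip.calibration("wrist");im=manip.camera("wrist");cv2.imwrite("pics/w4.png",im);pickle.dump(c,open("w4.pkl","wb"))
P=[(.513+.965*x+.262*y,-.25-.262*x+.965*y,z) for x,y,z in((.04,.075,.014),(.04,-.075,.014),(-.04,-.075,.014),(-.04,.075,.014),(.035,0,.05),(-.035,0,.061))]
print(proj("wrist",P,c).round())
cv2.imwrite("pics/w4b.png",cv2.resize(im[40:290,210:540],None,fx=2.4,fy=2.4,interpolation=cv2.INTER_CUBIC))
E
```

```text
clock: 15.3
position: [0.4812, -0.1392, 0.2268]
ee_rot: [0.991, -0.13, 0.0, -0.0]
ft_force: [-0.0, 1.3, -4.0]
grip_width: 0.462
grasp_force: 42.1
[[310.  85.]
 [475.  86.]
 [459. 173.]
 [307. 173.]
 [408.  88.]
 [403. 178.]]
```

View pics/w4b.png

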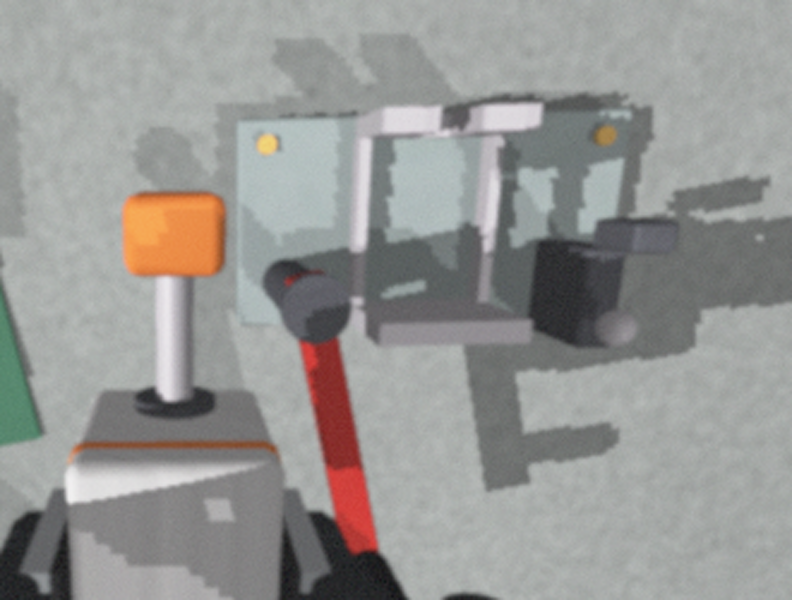

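Run:
```python
from h import *
import pickle
c=pickle.load(open("w4.pkl","rb"))
C=lambda a:np.array(a)/2.4+[210,40]
pts=[[.035,0,.05],[-.035,0,.061],[.04,.075,.014],[-.04,.075,.014],[.04,-.075,.014]]
q=posefit("wrist",c,pts,C([[453,118],[454,331],[237,121],[240,323],[637,106]]),0,[.5,-.25,-.2])
P,M,a,o=st(); co,s=np.cos(q[2]),np.sin(q[2])
# pull in tool frame
pz=P[2]-.0943+.028; p=atz("wrist",C((174,234)),pz,c); print("pull in tool",(M.T@(p-P)).round(4))
h=q[:2]+np.array([co*-.022-s*.052,s*-.022+co*.052]);print("hinge",h, [atz("wrist",C((316,308)),z,c).round(4) for z in(.077,.085)])
t=q[:2]+.002*np.array([co,s]); go((t[0],t[1],.18),np.degrees(q[2]))
```

```text
xy [ 0.5125 -0.2496] deg -13.41
res [[7.8, -0.2], [4.7, 0.7], [-0.7, -1.5], [-1.8, 1.2], [-1.3, -0.1]]
pull in tool [0.0637 0.0005 0.0664]
hinge [ 0.50312222 -0.19394532] [array([ 0.5036, -0.1912,  0.077 ]), array([ 0.5054, -0.19  ,  0.085 ])]
t 15.35 pos [ 0.4816 -0.1382  0.2267] psi -14.9 slide now [6.04 9.97 4.67] slide after yaw [ 5.79 10.12  4.67] yaw -0.026
```

Run:
```python
from h import *
import pickle
from scipy.optimize import least_squares
c1=pickle.load(open("w1.pkl","rb"));c4=pickle.load(open("w4.pkl","rb"))
C1=lambda a:np.array(a)/3+[180,75]; C4=lambda a:np.array(a)/2.4+[210,40]
# (x,y,z,plateflag)
A=[([.035,0,.05,0],(357,144)),([-.035,0,.061,0],(261,315)),([.04,.075,.014,1],(206,31)),([.04,-.075,.014,1],(529,240)),([-.022,.052,.077,2],(138,215))]
B=[([.035,0,.05,0],(456,118)),([-.035,0,.061,0],(454,331)),([.04,.075,.014,1],(237,121)),([-.04,.075,.014,1],(240,323)),([.04,-.075,.014,1],(637,106)),([-.022,.052,.077,2],(316,308))]
def res(q,cal,L,C):
    out=[]
    for p,px in L:
        x,y,z,f=p; y=y+(q[3] if f==1 else 0); z=z+(q[4] if f==2 else 0)
        c,s=np.cos(q[2]),np.sin(q[2])
        out.append(proj("wrist",[q[0]+c*x-s*y,q[1]+s*x+c*y,z],cal)[0]-C(px))
    return np.array(out)
for nm,F in(("both",lambda q:np.r_[res(q,c1,A,C1).ravel(),res(q,c4,B,C4).ravel(),q[4]*100]),("w4",lambda q:np.r_[res(q,c4,B,C4).ravel(),q[4]*100]),("w1",lambda q:np.r_[res(q,c1,A,C1).ravel(),q[4]*100])):
    r=least_squares(F,[.51,-.25,-.25,0,0]);print(nm,r.x.round(4),np.degrees(r.x[2]).round(1)); print(r.fun.round(1).tolist())
```

```text
both [ 0.5134 -0.2462 -0.2331 -0.0054  0.0019] -13.4
[-0.7, -0.4, -1.7, -0.2, -1.1, 0.6, -1.7, -1.9, -0.4, -0.1, 2.1, -0.3, 0.5, 0.7, 1.3, -1.6, 0.1, 1.0, 0.8, -0.4, -0.5, 0.2, 0.2]
w4 [ 0.5136 -0.2456 -0.2289 -0.0054  0.0034] -13.1
[1.1, -0.3, -0.2, 0.6, 0.4, -1.3, -0.4, 1.3, -0.1, -0.8, -0.8, 0.8, 0.3]
w1 [ 0.5135 -0.2474 -0.2415 -0.0057  0.0048] -13.8
[0.6, 0.1, -0.9, -0.1, 0.6, 0.7, -0.7, -0.9, 0.3, -0.0, 0.5]
```

```bash
python3 - <<'E'
from h import *
go((.5154,-.2465,.18),-13.3)
E
python3 -m jog '[{"grip":0.9,"slide":[0,0,0],"yaw":-0.028},{"grip":0.9,"slide":[2,3.3,0],"yaw":0},{"grip":0.9,"slide":[2,3.3,0],"yaw":0},{"grip":0.9,"slide":[1.8,3.3,0],"yaw":0},{"grip":0.9,"slide":[0,0,1],"yaw":0},{"grip":0.9,"slide":[0,0,1.5],"yaw":0},{"grip":0.9,"slide":[0,0,0],"yaw":0},{"grip":0.9,"slide":[0,0,0],"yaw":0}]'
python3 - <<'E'
from h import *
go((.5154,-.2465,.1083),-13.3)
E
```

```text
t 15.35 pos [ 0.4816 -0.1382  0.2267] psi -14.9 slide now [6.05 9.6  4.67] slide after yaw [5.78 9.76 4.67] yaw -0.028
clock: 16.15
position: [0.5151, -0.2468, 0.2005]
ee_rot: [0.993, -0.115, -0.001, -0.0]
ft_force: [-0.0, 0.2, -4.1]
grip_width: 0.46
grasp_force: 41.9
t 16.15 pos [ 0.5151 -0.2468  0.2005] psi -13.2 slide now [ 0.03 -0.03  9.22] slide after yaw [ 0.02 -0.04  9.22] yaw 0.003
```

```bash
python3 -m jog '[{"grip":0.9,"slide":[0,0,2],"yaw":0},{"grip":0.9,"slide":[0,0,1.5],"yaw":0},{"grip":0.9,"slide":[0,0,0.8],"yaw":0},{"grip":0.9,"slide":[0,0,0],"yaw":0}]'
python3 -m jog '[{"grip":0.9,"slide":[0,0,0.4],"yaw":0},{"grip":0.9,"slide":[0,0,0.4],"yaw":0},{"grip":0.9,"slide":[0,0,0],"yaw":0}]' | egrep 'pos|force'
```

```text
clock: 16.55
position: [0.5146, -0.248, 0.1568]
ee_rot: [0.993, -0.116, -0.001, -0.0]
ft_force: [-0.5, -0.1, -3.8]
grip_width: 0.463
grasp_force: 42.0
position: [0.515, -0.2485, 0.1497]
ft_force: [-0.8, -0.6, -2.7]
grasp_force: 42.0
```

Run:
```python
from h import *
go((.5154,-.2465,.1083),-13.3)
m=manip.camera("top");m=manip.camera("side")
for n in("top","side"):
  for t in("pull","unit"): print(n,t,[(round(d["conf"],2),np.round(d["centre"],1).tolist()) for d in manip.masks_of(t,n)][:3])
P=[(.513+.9732*.066,-.2465-.23*.066,.149-.0943+.016)];print(proj("top",P),proj("side",P))
```

```text
t 16.85 pos [ 0.515  -0.2485  0.1497] psi -13.3 slide now [-0.01 -0.21  4.14] slide after yaw [-0.01 -0.21  4.14] yaw -0.0
top pull [(0.57, [399.8, 199.0])]
top unit [(0.73, [402.8, 226.7]), (0.59, [200.2, 313.0])]
side pull [(0.54, [338.3, 133.9])]
side unit [(0.65, [334.0, 332.4]), (0.55, [360.1, 144.0])]
[[400.38712885 199.42555906]] [[337.66189013 138.58659771]]
```

```bash
python3 -m jog '[{"grip":0.9,"slide":[0,-0.2,0],"yaw":0},{"grip":0.9,"slide":[0,0,0.5],"yaw":0},{"grip":0.9,"slide":[0,0,0],"yaw":0}]' | egrep 'pos|ft_'
python3 -m jog '[{"grip":0.9,"slide":[0,0,0.4],"yaw":0},{"grip":0.9,"slide":[0,0,0.3],"yaw":0},{"grip":0.9,"slide":[0,0,0],"yaw":0}]' | egrep 'pos|ft_'
```

```text
position: [0.5152, -0.2463, 0.1442]
ft_force: [0.6, 0.2, -2.8]
position: [0.5152, -0.2465, 0.1373]
ft_force: [0.1, 0.1, -2.5]
```

```bash
python3 -m jog '[{"grip":0.9,"slide":[0,0,0.5],"yaw":0},{"grip":0.9,"slide":[0,0,0.5],"yaw":0},{"grip":0.9,"slide":[0,0,0],"yaw":0}]' | egrep 'pos|ft_'
python3 -m jog '[{"grip":0.9,"slide":[0,0,0.4],"yaw":0},{"grip":0.9,"slide":[0,0,0.3],"yaw":0},{"grip":0.9,"slide":[0,0,0],"yaw":0}]' | egrep 'pos|ft_'
python3 -m jog '[{"grip":0.9,"slide":[0,0,0.3],"yaw":0},{"grip":0.9,"slide":[0,0,0.2],"yaw":0},{"grip":0.9,"slide":[0,0,0],"yaw":0}]' | egrep 'pos|ft_'
```

```text
position: [0.5151, -0.2464, 0.127]
ft_force: [0.0, -0.5, -3.0]
position: [0.5153, -0.2465, 0.1204]
ft_force: [-0.6, 0.4, -2.7]
position: [0.5154, -0.2465, 0.1156]
ft_force: [0.9, -0.2, -3.6]
```

Past the rails without contact, so continue to the floor.

```bash
python3 -m jog '[{"grip":0.9,"slide":[0,0,0.3],"yaw":0},{"grip":0.9,"slide":[0,0,0.2],"yaw":0},{"grip":0.9,"slide":[0,0,0],"yaw":0}]' | egrep 'pos|ft_'
python3 -m jog '[{"grip":0.9,"slide":[0,0,0.15],"yaw":0},{"grip":0.9,"slide":[0,0,0],"yaw":0}]' | egrep 'pos|ft_'
python3 -m jog '[{"grip":0.9,"slide":[0,0,0.1],"yaw":0},{"grip":0.9,"slide":[0,0,0],"yaw":0}]' | egrep 'pos|ft_'
```

```text
position: [0.5154, -0.2465, 0.1105]
ft_force: [0.1, -0.3, -3.9]
position: [0.5155, -0.2465, 0.1093]
ft_force: [0.2, 0.3, -4.5]
position: [0.5156, -0.2466, 0.1084]
ft_force: [-1.0, -0.6, -2.2]
```

```bash
python3 -m jog '[{"grip":0.9,"slide":[0,0,0.1],"yaw":0},{"grip":0.9,"slide":[0,0,0],"yaw":0}]' | egrep 'pos|ft_'
python3 -m jog '[{"grip":0.9,"slide":[0,0,0.1],"yaw":0},{"grip":0.9,"slide":[0,0,0],"yaw":0}]' | egrep 'pos|ft_'
```

```text
position: [0.5157, -0.2466, 0.1083]
ft_force: [-4.3, 1.9, 7.3]
position: [0.5157, -0.2466, 0.1083]
ft_force: [-9.0, 4.6, 18.0]
```

```bash
python3 -m jog '[{"grip":0.9,"slide":[0,0,-0.2],"yaw":0},{"grip":0.3,"slide":[0,0,0],"yaw":0},{"grip":0,"slide":[0,0,0],"yaw":0},{"grip":-0.1,"slide":[0,0,0],"yaw":0},{"grip":-0.1,"slide":[0,0,-0.5],"yaw":0},{"grip":-0.1,"slide":[0,0,-2.5],"yaw":0},{"grip":-0.1,"slide":[0,0,-4],"yaw":0},{"grip":-0.1,"slide":[0,0,-4],"yaw":0}]'
python3 - <<'E'
from h import *
import pickle
q=np.array([.5134,-.2462,-.2331]);co,s=np.cos(q[2]),np.sin(q[2]); h=q[:2]+np.array([co*-.022-s*.052,s*-.022+co*.052])
c1=pickle.load(open("w1.pkl","rb")); C=lambda a:np.array(a)/3+[180,75]
print("hinge",h)
p=atz("wrist",C((47,502)),.111,c1)[:2]-h; a=np.degrees(np.arctan2(p[1],p[0])); print(np.linalg.norm(p),a)
r=np.radians(a);pin=h+.096*np.array([np.cos(r),np.sin(r)]);print("pin",pin,"theta",np.radians((a+360 if a<0 else a)), "shut dir",np.degrees(q[2])-90)
go((pin[0],pin[1],.16),a-360 if a>0 else a); go((pin[0],pin[1],.16),a-180)
manip.camera("top");print([(d["conf"],d["centre"]) for d in manip.masks_of("keeper","top")],proj("top",[pin[0],pin[1],.111]),[(d["conf"],d["centre"]) for d in manip.masks_of("pull","top")],proj("top",[q[0]+co*.066,q[1]+s*.066,.03]))
print(manip.get_obs()["joint_pos"].round(2))
E
```

```text
clock: 20.55
position: [0.5153, -0.2464, 0.2198]
ee_rot: [0.993, -0.116, -0.0, -0.0]
ft_force: [1.2, -0.5, 0.3]
grip_width: 0.55
grasp_force: 0.0
hinge [ 0.50400672 -0.19052446]
0.09415191052383622 179.79587266694668
pin [ 0.40800733 -0.19018244] theta 3.138029959534698 shut dir -103.3556462044995
t 20.55 pos [ 0.5153 -0.2464  0.2198] psi -13.3 slide now [-11.73  -3.     5.99] slide after yaw [10.75  5.58  5.98] yaw 2.913
t 20.55 pos [ 0.5153 -0.2464  0.2198] psi -13.3 slide now [-11.73  -3.     5.99] slide after yaw [-10.75  -5.58   5.98] yaw -0.228
[] [[383.62054707 265.73024734]] [(0.41, [219.0, 319.8])] [[395.96433376 203.07708318]]
[ 0.65  0.3  -0.34  1.7   0.11  1.16 -1.52]
```

```bash
python3 -m jog '[{"grip":0,"slide":[-4,-1,0],"yaw":0},{"grip":0,"slide":[-4,-1,0],"yaw":0},{"grip":0,"slide":[-3.73,-1,0],"yaw":0},{"grip":0,"slide":[0,0,0],"yaw":-0.114},{"grip":0,"slide":[0,0,0],"yaw":-0.114},{"grip":0,"slide":[0,0,0],"yaw":0}]'
python3 - <<'E'
from h import *
go((.408,-.1902,.16),0)
manip.camera("side");print([(round(d["conf"],2),np.round(d["centre"])) for d in manip.masks_of("keeper_pin","side")],proj("side",[.408,-.1902,.097]))
print([(round(d["conf"],2),np.round(d["centre"])) for d in manip.masks_of("unit","side")],proj("side",[.513,-.246,.045]))
print([(round(d["conf"],2),np.round(d["centre"])) for d in manip.masks_of("pull","side")],proj("side",[.5134+.066*.973,-.2462-.066*.231,.035]))
E
```

```text
clock: 21.3
position: [0.4079, -0.1903, 0.218]
ee_rot: [1.0, -0.001, -0.0, -0.0]
ft_force: [0.6, -0.2, -0.2]
grip_width: 0.501
grasp_force: 0.0
t 21.3 pos [ 0.4079 -0.1903  0.218 ] psi -0.1 slide now [ 0.02 -0.01  5.8 ] slide after yaw [ 0.01 -0.01  5.8 ] yaw -0.002
[(0.75, array([377., 166.]))] [[388.10117309 164.18490234]]
[(0.84, array([332., 333.])), (0.59, array([351., 152.]))] [[356.20630125 156.32228349]]
[(0.59, array([355., 318.]))] [[336.6194867  149.26116243]]
```

```bash
python3 -m jog '[{"grip":0,"slide":[0,0,2.5],"yaw":0},{"grip":0,"slide":[0,0,1.5],"yaw":0},{"grip":0,"slide":[0,0,1],"yaw":0},{"grip":0,"slide":[0,0,0.7],"yaw":0},{"grip":0,"slide":[0,0,0],"yaw":0}]'
python3 -m jog '[{"grip":0.4,"slide":[0,0,0],"yaw":0},{"grip":0.6,"slide":[0,0,0],"yaw":0},{"grip":0.8,"slide":[0,0,0],"yaw":0},{"grip":0.8,"slide":[0,0,0],"yaw":0},{"grip":0.8,"slide":[0,0,0],"yaw":0}]' 20
```

```text
clock: 22.0
position: [0.4081, -0.1903, 0.1608]
ee_rot: [1.0, -0.002, -0.001, -0.0]
ft_force: [0.2, -0.4, 0.1]
grip_width: 0.498
grasp_force: 0.0
clock: 22.5
position: [0.4087, -0.1906, 0.162]
ee_rot: [1.0, -0.002, 0.001, 0.0]
ft_force: [-0.5, 0.8, 5.8]
grip_width: 0.178
grasp_force: 20.8
```

```bash
python3 -m jog '[{"grip":0.8,"slide":[0,0,-0.3],"yaw":0},{"grip":0.8,"slide":[0.03,0.77,0],"yaw":-0.08},{"grip":0.8,"slide":[0.03,0.77,0],"yaw":-0.08},{"grip":0.8,"slide":[0.03,0.77,0],"yaw":-0.08},{"grip":0.8,"slide":[0.03,0.77,0],"yaw":-0.08},{"grip":0.8,"slide":[0,0,0],"yaw":0}]'
python3 - <<'E'
from h import *
h=np.array([.5040,-.1905]);P=st()[0];d=P[:2]-h;print(np.linalg.norm(d),np.degrees(np.arctan2(d[1],d[0]))%360,st()[2])
E
```

```text
clock: 23.1
position: [0.4128, -0.2207, 0.1633]
ee_rot: [0.987, 0.158, -0.0, -0.001]
ft_force: [3.6, 1.0, -9.5]
grip_width: 0.175
grasp_force: 20.9
0.09604238623129618 198.33441886348518 18.195184362986904
```

```bash
python3 -m jog '[{"grip":0.8,"slide":[0.03,0.77,0.1],"yaw":-0.08},{"grip":0.8,"slide":[0.03,0.77,0],"yaw":-0.08},{"grip":0.8,"slide":[0.03,0.77,0],"yaw":-0.08},{"grip":0.8,"slide":[0.03,0.77,0],"yaw":-0.08},{"grip":0.8,"slide":[0.03,0.77,0],"yaw":-0.08},{"grip":0.8,"slide":[0.03,0.77,0],"yaw":-0.08},{"grip":0.8,"slide":[0.03,0.77,0],"yaw":-0.08},{"grip":0.8,"slide":[0,0,0],"yaw":0}]'
python3 -m jog '[{"grip":0.8,"slide":[0.03,0.77,0],"yaw":-0.08},{"grip":0.8,"slide":[0.03,0.77,0],"yaw":-0.08},{"grip":0.8,"slide":[0,0,0],"yaw":0}]'
cat > k.py <<'E'
from h import *
h=np.array([.5040,-.1905]);P,M,a,o=st();d=P[:2]-h;print(np.linalg.norm(d),(256.6-np.degrees(np.arctan2(d[1],d[0]))%360)*np.pi/180,a,(M.T@o["ft_force"]).round(1))
E
python3 k.py
```

```text
clock: 23.9
position: [0.4428, -0.265, 0.1632]
ee_rot: [0.906, 0.424, -0.0, -0.0]
ft_force: [-0.9, -0.5, -0.8]
grip_width: 0.177
grasp_force: 21.7
clock: 24.2
position: [0.4552, -0.2738, 0.1632]
ee_rot: [0.869, 0.494, -0.0, -0.0]
ft_force: [-1.2, -0.4, -0.7]
grip_width: 0.173
grasp_force: 21.7
0.09654043509045289 0.29567716929874843 59.24699442611658 [-1.  -0.8  0.7]
```

Low forces and tracking the arc. Next: over the detent to the stop.

```bash
python3 -m jog '[{"grip":0.8,"slide":[0.03,0.77,0],"yaw":-0.08},{"grip":0.8,"slide":[0.02,0.58,0],"yaw":-0.06},{"grip":0.8,"slide":[0.02,0.58,0],"yaw":-0.06},{"grip":0.8,"slide":[0,0,0],"yaw":0}]'
python3 k.py
python3 -m jog '[{"grip":0.8,"slide":[0.02,0.58,0],"yaw":-0.06},{"grip":0.8,"slide":[0,0.2,0],"yaw":-0.02},{"grip":0.8,"slide":[0,0,0],"yaw":0}]'
python3 k.py
```

```text
clock: 24.6
position: [0.4727, -0.2819, 0.1633]
ee_rot: [0.816, 0.578, -0.0, 0.0]
ft_force: [-0.4, -1.6, -2.2]
grip_width: 0.17
grasp_force: 21.6
0.0966466516980287 0.09595129240137719 70.62806226723693 [-1.6  0.2  2.2]
clock: 24.9
position: [0.4802, -0.2842, 0.1633]
ee_rot: [0.792, 0.61, -0.0, 0.0]
ft_force: [0.4, -2.5, -2.9]
grip_width: 0.174
grasp_force: 21.4
0.09666132640239078 0.015281508693150803 75.21913861839293 [-2.4  1.   2.9]
```

```bash
python3 -m jog '[{"grip":0.8,"slide":[0,0.2,0],"yaw":-0.02},{"grip":0.8,"slide":[0,0,0],"yaw":0}]' >/dev/null
python3 k.py
python3 -m jog '[{"grip":0.8,"slide":[0,0.2,0],"yaw":0},{"grip":0.8,"slide":[0,0,0],"yaw":0}]'>/dev/null
python3 k.py
```

```text
0.09671374495724246 -0.004325082152123378 76.49685825699194 [-2.5 -1.2  2.7]
0.09678983260373163 -0.010468005715091534 76.44467089386993 [ -2.7 -13.1  -4.2]
```

```bash
python3 -m jog '[{"grip":0.8,"slide":[0,-0.1,0],"yaw":0},{"grip":0.5,"slide":[0,0,0],"yaw":0},{"grip":0.3,"slide":[0,0,0],"yaw":0},{"grip":0.3,"slide":[0,0,0],"yaw":0},{"grip":0.3,"slide":[0,0,-2],"yaw":0},{"grip":0.3,"slide":[0,0,-3],"yaw":0},{"grip":0.3,"slide":[0,0,-2],"yaw":0},{"grip":0.3,"slide":[0,0,0],"yaw":0}]'
python3 -m jog '[{"grip":0.3,"slide":[0,0,0],"yaw":0.14},{"grip":0.3,"slide":[0,0,0],"yaw":0.14},{"grip":0.3,"slide":[0,0,0],"yaw":0.14},{"grip":0.3,"slide":[0,0,0],"yaw":0.14},{"grip":0.3,"slide":[0,0,0],"yaw":0.14},{"grip":0.3,"slide":[0,0,0],"yaw":0.14},{"grip":0.3,"slide":[0,0,0],"yaw":0.14},{"grip":0.3,"slide":[0,0,0],"yaw":0.14}]' >/dev/null
python3 -m jog '[{"grip":0.3,"slide":[0,0,0],"yaw":0.14},{"grip":0.3,"slide":[0,0,0],"yaw":0.14},{"grip":0.3,"slide":[0,0,0],"yaw":0.14},{"grip":0.3,"slide":[0,0,0],"yaw":0.026},{"grip":0.3,"slide":[0,0,0],"yaw":0}]'
python3 - <<'E'
from h import *
import pickle
q=np.array([.5134,-.2462,-.2331]);co,s=np.cos(q[2]),np.sin(q[2])
t=q[:2]+.068*np.array([co,s]); go((t[0],t[1],.09),-13.3)
c=manip.calibration("wrist");im=manip.camera("wrist");cv2.imwrite("pics/w5.png",im);pickle.dump(c,open("w5.pkl","wb"))
for n in("pull","unit","keeper"): print(n,[(round(d["conf"],2),np.round(d["centre"]).tolist(),cv2.boundingRect(np.argwhere(d["region"])[:,::-1].astype(np.int32))) for d in manip.masks_of(n,"wrist")])
W=lambda x,y,z:[q[0]+co*x-s*y,q[1]+s*x+co*y,z]
print("exp pull",proj("wrist",[W(.066,0,.042),W(.066,0,.03)],c).round(),"unit top",proj("wrist",[W(0,0,.064)],c).round())
E
```

```text
clock: 26.1
position: [0.485, -0.2851, 0.2368]
ee_rot: [0.785, 0.619, 0.001, 0.003]
ft_force: [-0.3, -0.7, 0.0]
grip_width: 0.35
grasp_force: 0.0
clock: 27.4
position: [0.4834, -0.2846, 0.233]
ee_rot: [0.994, -0.113, -0.0, -0.0]
ft_force: [-0.3, -0.1, 0.3]
grip_width: 0.347
grasp_force: 0.0
t 27.4 pos [ 0.4834 -0.2846  0.233 ] psi -13.0 slide now [ 8.86 -4.37 14.3 ] slide after yaw [ 8.84 -4.42 14.3 ] yaw 0.005
pull [(0.71, [234.0, 100.0], (220, 89, 26, 53))]
unit [(0.65, [234.0, 166.0], (205, 89, 55, 114))]
keeper [(0.82, [233.0, 216.0], (150, 199, 156, 37)), (0.68, [236.0, 166.0], (205, 89, 56, 114))]
exp pull [[231.  99.]
 [234. 100.]] unit top [[231. 181.]]
```

View pics/w5.png

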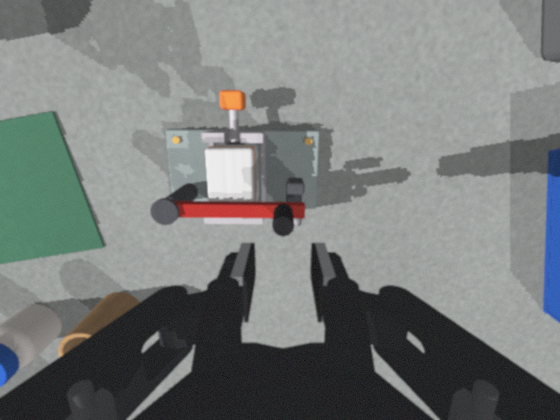

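The keeper lies shut across the unit (row 210, past its latch) and the pull is at (232,100), as predicted. Now to grasp the pull.

```bash
python3 -m jog '[{"grip":0.1,"slide":[3,-1.5,0],"yaw":0.005},{"grip":0.1,"slide":[3,-1.5,0],"yaw":0},{"grip":0.1,"slide":[2.85,-1.4,0],"yaw":0},{"grip":0.1,"slide":[0,0,4],"yaw":0},{"grip":0.1,"slide":[0,0,4],"yaw":0},{"grip":0.1,"slide":[0,0,2],"yaw":0},{"grip":0.1,"slide":[0,0,0],"yaw":0},{"grip":0.1,"slide":[0,0,0],"yaw":0}]'
python3 - <<'E'
from h import *
q=np.array([.5134,-.2462,-.2331]);co,s=np.cos(q[2]),np.sin(q[2])
t=q[:2]+.068*np.array([co,s]); go((t[0],t[1],.092),-13.3)
E
```

```text
clock: 28.4
position: [0.5799, -0.2626, 0.1341]
ee_rot: [0.993, -0.117, 0.0, 0.0]
ft_force: [0.1, -0.7, 0.8]
grip_width: 0.452
grasp_force: 0.0
t 28.4 pos [ 0.5799 -0.2626  0.1341] psi -13.4 slide now [-0.05 -0.06  4.21] slide after yaw [-0.05 -0.06  4.21] yaw -0.002
```

```bash
python3 -m jog '[{"grip":0.1,"slide":[0,0,2],"yaw":0},{"grip":0.1,"slide":[0,0,1.5],"yaw":0},{"grip":0.1,"slide":[0,0,0.7],"yaw":0},{"grip":0.1,"slide":[0,0,0],"yaw":0},{"grip":0.4,"slide":[0,0,0],"yaw":0},{"grip":0.6,"slide":[0,0,0],"yaw":0},{"grip":0.8,"slide":[0,0,0],"yaw":0},{"grip":0.8,"slide":[0,0,0],"yaw":0}]' 60
python3 -m jog '[{"grip":0.8,"slide":[0,0,0],"yaw":0},{"grip":0.8,"slide":[0,0,0],"yaw":0}]'
```

```text
clock: 29.2
position: [0.5802, -0.2626, 0.0924]
ee_rot: [0.993, -0.117, 0.001, 0.0]
ft_force: [0.9, 0.4, 5.9]
grip_width: 0.223
grasp_force: 59.0
clock: 29.4
position: [0.5802, -0.2626, 0.0923]
ee_rot: [0.993, -0.117, 0.001, 0.0]
ft_force: [-0.1, -0.3, 5.3]
grip_width: 0.221
grasp_force: 59.1
```

```bash
cat > f.py <<'E'
from h import *
P,M,a,o=st();q=np.array([.5134,-.2462,-.2331]);x=np.array([np.cos(q[2]),np.sin(q[2])]);print("out",((P[:2]-[.5802,-.2626])@x*1000).round(1),"F tool",(M.T@o["ft_force"]).round(1),round(float(o["grip_width"]),3),o["clock"])
E
python3 -m jog '[{"grip":0.8,"slide":[0.3,0,0],"yaw":0},{"grip":0.8,"slide":[0.3,0,0],"yaw":0},{"grip":0.8,"slide":[0.3,0,0],"yaw":0},{"grip":0.8,"slide":[0.3,0,0],"yaw":0},{"grip":0.8,"slide":[0.3,0,0],"yaw":0},{"grip":0.8,"slide":[0,0,0],"yaw":0}]'>/dev/null; python3 f.py
python3 -m jog '[{"grip":0.8,"slide":[0.3,0,0],"yaw":0},{"grip":0.8,"slide":[0.3,0,0],"yaw":0},{"grip":0.8,"slide":[0.3,0,0],"yaw":0},{"grip":0.8,"slide":[0.3,0,0],"yaw":0},{"grip":0.8,"slide":[0.3,0,0],"yaw":0},{"grip":0.8,"slide":[0.3,0,0],"yaw":0},{"grip":0.8,"slide":[0,0,0],"yaw":0}]'>/dev/null; python3 f.py
```

```text
out 13.9 F tool [-5.2  0.3 -7.2] 0.221 30.0
out 31.5 F tool [-7.3 -0.4 -7.6] 0.215 30.7
```

```bash
python3 -m jog '[{"grip":0.8,"slide":[0.2,0,0],"yaw":0},{"grip":0.8,"slide":[0.15,0,0],"yaw":0},{"grip":0.8,"slide":[0,0,0],"yaw":0}]'>/dev/null; python3 f.py
python3 -m jog '[{"grip":0.8,"slide":[0.15,0,0],"yaw":0},{"grip":0.8,"slide":[0,0,0],"yaw":0}]'>/dev/null; python3 f.py
```

```text
out 34.7 F tool [-7.7  0.1 -6.8] 0.219 31.0
out 36.1 F tool [-6.9 -0.2 -6.7] 0.219 31.2
```

```bash
python3 -m jog '[{"grip":0.8,"slide":[0.1,0,0],"yaw":0},{"grip":0.8,"slide":[0,0,0],"yaw":0}]'>/dev/null; python3 f.py
python3 -m jog '[{"grip":0.8,"slide":[0.1,0,0],"yaw":0},{"grip":0.8,"slide":[0,0,0],"yaw":0}]'>/dev/null; python3 f.py
python3 -m jog '[{"grip":0.8,"slide":[0.1,0,0],"yaw":0},{"grip":0.8,"slide":[0,0,0],"yaw":0}]'>/dev/null; python3 f.py
```

```text
out 37.1 F tool [-7.7 -0.4 -7.3] 0.215 31.4
out 38.0 F tool [-8.3 -1.  -7. ] 0.222 31.6
out 38.2 F tool [-11.5  -1.  -10. ] 0.217 31.8
```

The stop is reached at 38 mm, including the play in the pocket. Hold over a second there, then ease back.

```bash
python3 -m jog '[{"grip":0.8,"slide":[0.1,0,0],"yaw":0},{"grip":0.8,"slide":[0,0,0],"yaw":0},{"grip":0.8,"slide":[0,0,0],"yaw":0},{"grip":0.8,"slide":[0,0,0],"yaw":0},{"grip":0.8,"slide":[0,0,0],"yaw":0},{"grip":0.8,"slide":[0,0,0],"yaw":0},{"grip":0.8,"slide":[0,0,0],"yaw":0}]'>/dev/null; python3 f.py
python3 -m jog '[{"grip":0.8,"slide":[0,0,0],"yaw":0},{"grip":0.8,"slide":[0,0,0],"yaw":0},{"grip":0.8,"slide":[0,0,0],"yaw":0},{"grip":0.8,"slide":[0,0,0],"yaw":0},{"grip":0.8,"slide":[0,0,0],"yaw":0},{"grip":0.8,"slide":[0,0,0],"yaw":0},{"grip":0.8,"slide":[0,0,0],"yaw":0}]'>/dev/null; python3 f.py
python3 -m jog '[{"grip":0.8,"slide":[-0.15,0,0],"yaw":0},{"grip":0.8,"slide":[-0.2,0,0],"yaw":0},{"grip":0.8,"slide":[-0.25,0,0],"yaw":0},{"grip":0.8,"slide":[-0.25,0,0],"yaw":0},{"grip":0.8,"slide":[-0.25,0,0],"yaw":0},{"grip":0.8,"slide":[-0.25,0,0],"yaw":0},{"grip":0.8,"slide":[-0.25,0,0],"yaw":0},{"grip":0.8,"slide":[-0.25,0,0],"yaw":0}]'>/dev/null; python3 f.py
python3 -m jog '[{"grip":0.8,"slide":[-0.25,0,0],"yaw":0},{"grip":0.8,"slide":[-0.25,0,0],"yaw":0},{"grip":0.8,"slide":[-0.25,0,0],"yaw":0},{"grip":0.8,"slide":[-0.25,0,0],"yaw":0},{"grip":0.8,"slide":[-0.25,0,0],"yaw":0},{"grip":0.8,"slide":[-0.2,0,0],"yaw":0},{"grip":0.8,"slide":[-0.2,0,0],"yaw":0},{"grip":0.8,"slide":[0,0,0],"yaw":0}]'>/dev/null; python3 f.py
```

```text
out 38.4 F tool [-15.8  -1.1 -11.7] 0.216 32.5
out 38.4 F tool [-15.4  -1.2 -11.3] 0.224 33.2
out 21.9 F tool [-5.5 -0.  -7.6] 0.219 34.0
out 5.9 F tool [-4.2 -0.5 -8. ] 0.216 34.8
```

```bash
python3 -m jog '[{"grip":0.8,"slide":[-0.1,0,0],"yaw":0},{"grip":0.8,"slide":[-0.1,0,0],"yaw":0},{"grip":0.8,"slide":[0,0,0],"yaw":0}]'>/dev/null; python3 f.py
python3 -m jog '[{"grip":0.8,"slide":[-0.1,0,0],"yaw":0},{"grip":0.8,"slide":[0,0,0],"yaw":0}]'>/dev/null; python3 f.py
python3 -m jog '[{"grip":0.8,"slide":[-0.1,0,0],"yaw":0},{"grip":0.8,"slide":[0,0,0],"yaw":0}]'>/dev/null; python3 f.py
```

```text
out 4.0 F tool [-3.8 -0.7 -7.3] 0.217 35.1
out 3.1 F tool [-3.7  0.3 -8.5] 0.216 35.3
out 2.6 F tool [-1.5 -0.5 -7.1] 0.219 35.5
```

```bash
python3 -m jog '[{"grip":0.8,"slide":[-0.1,0,0],"yaw":0},{"grip":0.8,"slide":[0,0,0],"yaw":0}]'>/dev/null; python3 f.py
python3 -m jog '[{"grip":0.8,"slide":[-0.05,0,0],"yaw":0},{"grip":0.8,"slide":[0,0,0],"yaw":0}]'>/dev/null; python3 f.py
```

```text
out 2.3 F tool [ 2.8  0.6 -5.3] 0.219 35.7
out 2.1 F tool [ 4.1 -0.2 -5.2] 0.222 35.9
```

Force has reversed, so the pull is home. Release and retreat.

```bash
python3 -m jog '[{"grip":0.5,"slide":[0,0,0],"yaw":0},{"grip":0.3,"slide":[0,0,0],"yaw":0},{"grip":0.1,"slide":[0,0,0],"yaw":0},{"grip":0.1,"slide":[0,0,0],"yaw":0},{"grip":0.1,"slide":[0,0,-1.5],"yaw":0},{"grip":0.1,"slide":[0,0,-4],"yaw":0},{"grip":0.1,"slide":[0,0,-4],"yaw":0},{"grip":0.1,"slide":[0,0,-4],"yaw":0}]'
python3 -m jog '[{"grip":0.1,"slide":[-3,2,0],"yaw":0},{"grip":0.1,"slide":[-3,2,0],"yaw":0},{"grip":0.1,"slide":[-3,1,0],"yaw":0},{"grip":0.1,"slide":[0,0,0],"yaw":0},{"grip":0.1,"slide":[0,0,0],"yaw":0}]'
python3 - <<'E'
from h import *
q=np.array([.5134,-.2462,-.2331]);co,s=np.cos(q[2]),np.sin(q[2])
c=manip.calibration("wrist");im=manip.camera("wrist");cv2.imwrite("pics/w6.png",im)
W=lambda x,y,z:[q[0]+co*x-s*y,q[1]+s*x+co*y,z]
for n in("pull","unit","keeper"):
  for d in manip.masks_of(n,"wrist"):
    print(n,round(d["conf"],2),np.round(d["centre"]).tolist(),cv2.boundingRect(np.argwhere(d["region"])[:,::-1].astype(np.int32)))
hsv=cv2.cvtColor(im,cv2.COLOR_BGR2HSV);o=cv2.inRange(hsv,(8,180,120),(18,255,255));n_,l,stt,ce=cv2.connectedComponentsWithStats(o);i=1+stt[1:,4].argmax();print("orange",ce[i],stt[i])
p=atz("wrist",ce[i],.04,c);d=p[:2]-q[:2];print("pull nest xy",d@[co,s],d@[-s,co])
r=cv2.inRange(hsv,(0,150,80),(5,255,255));yx=np.argwhere(r)[:,::-1].astype(np.float32);print("red rect",cv2.minAreaRect(yx),"exp shut bar ends",proj("wrist",[W(-.022,.04,.077),W(-.022,-.062,.077)],c).round())
E
```

```text
clock: 36.7
position: [0.5809, -0.2627, 0.2292]
ee_rot: [0.993, -0.117, 0.0, 0.0]
ft_force: [0.5, 0.4, -0.2]
grip_width: 0.451
grasp_force: 0.0
clock: 37.2
position: [0.4817, -0.2907, 0.2278]
ee_rot: [0.993, -0.118, 0.001, 0.0]
ft_force: [0.5, -0.3, -0.1]
grip_width: 0.449
grasp_force: 0.0
pull 0.72 [226.0, 102.0] (211, 87, 27, 53)
pull 0.56 [90.0, 321.0] (49, 296, 80, 64)
unit 0.96 [227.0, 167.0] (196, 87, 56, 117)
keeper 0.94 [222.0, 214.0] (139, 201, 159, 39)
orange [228.9010989  100.93406593] [214  90  22  17  91]
pull nest xy 0.06501956242982068 -0.005551152967487769
red rect ((230.99996948242188, 212.0), (129.99996948242188, 13.999998092651367), -0.0) exp shut bar ends [[170. 214.]
 [297. 214.]]
```

```bash
python3 -c "
from workcell import manip
print(manip.hand_in())"
```

```text
the job is handed in; nothing more can be done
None
```

The job is handed in: the unit is seated in the nest with the keeper shut past its detent, and the pull was drawn to its stop, held over a second and eased back home (about 37 s used, no verdict returned). I didn't re-check the spares and bench items at the end, but felt no contact with any of them.

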